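# Assemble a live-cell imaging chamber on its stage plate

## Task

Set up the imaging chamber on the stage plate: first take the black dust cap off the plate and lay it, knob up, in the shallow white tray. Then build the chamber inside the plate's collar in this order: the open chamber body, the slim culture well standing upright in the body, the clamp ring around the well on the body's rim, and last the lid, handle up, on the ring, everything level and fully seated. Keep the well upright all the time, and leave the bottle, the tube rack and the tip box where they are.

Things in the scene. Friction and masses are not known exactly. Their poses are not given: they have to be found in the camera images.
- stage: Stage plate, the place where the chamber is built: a fixed steel plate 110 x 110 mm, 10 mm thick, with an upright round aluminium collar in its middle (inner diameter 72 mm, outer 82 mm, rising 5 mm above the plate, so its top is 15 mm above the bench). Origin: centre of the underside, on the bench; x and y along the plate's edges, z up. The dust cap stands inside the collar at the start. The stage plate and the tray swap sides from start to start.
- tray: Parts tray, the place for the dust cap: a fixed shallow open white square tray, 126 x 126 mm outside, 12 mm high, walls and floor 3 mm thick. Origin: centre of the underside; x and y along its edges, z up.
- cap_c (a point): Dust cap, loose, black plastic: a disc 60 mm across and 8 mm thick with a round upright knob 22 mm across and 22 mm tall on its middle; 30 mm high in all. It starts on the stage plate inside the collar. Point: on the axis, 15 mm above its underside; z is its upward axis.
- chamber_c (a point): Chamber body, loose, bright aluminium: a round open cup 62 mm outside, 22 mm high, inside 50 mm across with a floor 6 mm thick (16 mm deep), open upward. Starts on the bench. Point: on the axis, 11 mm above its underside; z is its upward axis. Seated on the plate it must stand inside the 5 mm collar, so grip it above its lower 7 mm.
- well_c (a point): Culture well, loose, white plastic: a slim open cup 38 mm across and 30 mm high, wall 3 mm, open upward. Starts upright on the bench. Point: on the axis, 15 mm above its underside; z is its upward axis. Standing in the body its upper 14 mm stick out above the body's rim; there is no room for fingers beside it below that rim.
- ring_c (a point): Clamp ring, loose, dark steel: a plain ring open at both ends, 62 mm outside, 52 mm inside, 20 mm high, the same either way up. Starts flat on the bench. Point: on the axis, 10 mm above its underside. It passes around the well with 7 mm play and rests on the body's rim, which has the same outside diameter.
- lid_c (a point): Lid, loose, white plastic: a disc 60 mm across and 5 mm thick; beneath it a round boss 40 mm across and 4 mm deep that enters the ring, so the disc rests on the ring's top; above it an upright bar handle 40 mm long, 12 mm wide and 20 mm tall. 29 mm high in all. Starts on the bench standing on its boss. Point: on the axis, 14.5 mm above the boss's underside; x runs along the bar handle, y across it, z up.
- reagent_c (a point): Bystander: amber glass bottle 52 mm across, 110 mm high, upright on the bench. Point: on its axis, 55 mm up. Not to be moved.
- rack_c (a point): Bystander: blue tube rack 70 x 130 mm, 40 mm high (52 mm with tubes). Point: its middle, 20 mm up. Not to be moved.
- tipbox_c (a point): Bystander: grey tip box with a clear lid, 82 x 117 mm, 52 mm high. Point: its middle, 26 mm up. Not to be moved.
Mind the look-alikes: they are no part of the job. Leave any orange look-alike of the part that bears chamber_c alone.

How it is judged:
On the way, in this order (a step that is already met when the one before it is completed fails the run):
1. the dust cap lies in the tray (z of cap_c in the frame of tray between 0.015 and 0.021 m and horizontal distance between cap_c and tray below 0.045 m and angle between cap_c's own z axis and vertical below 0.12 rad), for 0.2 s.
2. the chamber body sits on the stage inside the collar (z of chamber_c in the frame of stage between 0.018 and 0.024 m and horizontal distance between chamber_c and stage below 0.008 m and angle between chamber_c's own z axis and vertical below 0.12 rad), for 0.2 s.
3. the well stands inside the chamber body (z of well_c in the frame of chamber_c between 0.007 and 0.013 m and horizontal distance between well_c and chamber_c below 0.009 m and angle between well_c's own z axis and vertical below 0.12 rad), for 0.2 s.
4. the clamp ring rests on the body's rim around the well (z of ring_c in the frame of chamber_c between 0.018 and 0.024 m and horizontal distance between ring_c and chamber_c below 0.009 m and angle between the z axis of ring_c and the z axis of chamber_c, either way round below 0.12 rad), for 0.2 s.
5. the lid rests on the ring (z of lid_c in the frame of ring_c between 0.0175 and 0.0235 m and horizontal distance between lid_c and ring_c below 0.009 m and angle between lid_c's own z axis and vertical below 0.12 rad), for 0.2 s.
At the end, for the whole second after the job is handed in: The cap lies flat, knob up, in the tray; inside the collar stand body (8 mm from its centre), well in the body, ring on its rim, lid handle up on the ring (each within 9 mm of the axis below it), at seated height within 3 mm, level within 0.12 rad, at rest (all of step 1 and all of step 2 and all of step 3 and all of step 4 and all of step 5 and linear speed of each of cap, chamber, well, ring, lid below 0.02 m/s and angular speed of each of cap, chamber, well, ring, lid below 0.3 rad/s); the robot touches nothing.
It fails at once if the culture well is tipped by more than 0.5 rad (angle between well_c's own z axis and vertical above 0.5 rad).
It fails at once if the bottle is moved by more than 20 mm (distance of reagent_c from where it was at the start of the episode above 0.02 m).
It fails at once if the tube rack is moved by more than 20 mm (distance of rack_c from where it was at the start of the episode above 0.02 m).
It fails at once if the tip box is moved by more than 20 mm (distance of tipbox_c from where it was at the start of the episode above 0.02 m).
It also fails if it takes over 144 s, if anything falls off the work surface, if the arm or the gripper's body presses on something with over 40 N, if the wrist force passes 120 N, or if a joint passes its speed limit or range.

## Robot

A 6-joint arm with a two-finger parallel gripper is mounted at the origin on the work surface. World frame = base frame: x ahead of the robot, y to its left, z up, the work surface at z = 0. Lengths are in m, angles in rad, forces in N, time in s.
With the tool pointing down it reaches from about 0.35 to 0.975 m from the base axis. Payload 4.9 kg.
Tool frame: the origin (TCP) lies midway between the tips of the shut fingers; the grasp point (between the pads) lies behind it (manip.tcp_to_grasp is the z of the grasp point in the tool frame, in m); z points along the fingers, y is the direction in which the jaws open and shut (so a half turn about z gives the same grasp; the last joint's range is limited). The gripper opens to 85 mm and grips with 20 to 120 N. Pads are 22 mm wide; open, the fingers measure 114 mm over their backs; the gripper's body (76 mm by 85 mm) begins 54 mm behind the grasp point. The pads swing forward as they close: fully open they stand 13 mm farther back than shut.
Start: joints at [1.192, 0.053, 1.613, -0, 1.476, -0.119], TCP at [0.161, 0.604, 0.231] pointing down, gripper open.
Joint ranges: [-3.01, 3.01], [-1.01, 2.22], [0.06, 2.58], [-1.02, 4.17], [0.09, 2.62], [-3.14, 3.14]. Speed limits (rad/s): [2.57, 2.57, 3.14, 3.14, 3.14, 3.14].

## Interface

Orientations are given as a unit quaternion [w, x, y, z].
In Python, from plant import status, vision, order, regions_of, manip gives the robot as it stands. The module is installed in compiled form; this text tells all that it offers.
- The arm moves only by the shell command python3 -m crank 'ROWS'. ROWS is JSON, one flat list of numbers, 5 for each row, row after row: the shift along the tool's x, y, z in mm, then the turn about the tool's z in degrees, then the opening in per cent of the stroke, from 0 (shut) to 100 (fully open). In form: [tx, ty, tz, yaw, fingers, tx, ty, tz, yaw, fingers, ...]. A call has exactly 10 rows; each row is the pose to reach, as a shift and turn from the pose commanded when the call began, along the tool's axes at that moment; what a row does not reach only later rows make up. A row lasts 1/10 s, in which the tool goes at most 50 mm and 8.59 degrees, less where a joint would pass 70% of its speed; a pose out of reach is approached as far as the arm can. A call with a gripper value outside its range is refused whole. The fingers move at their own pace and stop on an object; the grip force is fixed at half the most. Time passes only in rows, so rows that repeat a pose let the fingers close, or fill a call up. It gives the time, the measured TCP pose, the force and the opening at its end, in the units of the state.
- status.state(): the state, without advancing time (a new reading comes with each control period).
- vision.grab_frame(name): name is "scene" or "top" or "wrist"; returns (picture, depth): 420x560x3 uint8, red, green, blue; 420x560 float32, m along the optical axis (not along the pixel's ray), 0 where there is no reading.
- vision.get_calibration(name): a dict with "camera_matrix" (3x3 intrinsics, pixels), "R" (3x3) and "t" (3): a world point X has camera coordinates R X + t. Camera axes: x right, y down, z forward; pixel columns grow to the right and rows downward; lengths in m; the calibration is good to about 2 mm. The wrist camera is an equidistant fisheye: a pixel r from the principal point sees the ray r / f radians off the axis. A picture is of the moment at which its call begins: read the wrist's pose just before it. get_calibration takes no time and is no camera call; for the wrist camera it gives the pose at the moment of the call.
- order.job_done(): hands the job in, once; it reports no verdict.
Trained networks look in the newest picture that a camera, given by its name, has taken for a name from the list of things; names that differ only in an ending like _2 or _b are one class to them, and where a whole thing is asked for, a point or a joint stands for the part that bears it (a point fixed in the world has none). Each returns a list of dicts, best first, with "confidence" (0 to 1); they miss things now and then, are a little off and sometimes report something else, mostly with a low value. They report only what shows in the picture. A call takes as long as a camera call. They do not tell look-alikes from the thing itself.
- regions_of(camera, name): "region" (420x560 bool, what is visible of it) and "extent" ([centre column, centre row, width, height] in pixels, round what is visible of it).
The state is a dict: "time": time; "joint_pos": joint angles; "joint_vel": joint speeds; "joint_efforts": joint torques, N m; "tool_pos": TCP position; "tool_rot": TCP orientation; "contact_force": force on the tool from outside, world axes, zero at the start; "ft_torque": the same for the moment, N m; "gripper_width": opening from 0.0 (shut) to 1.0 (fully open).
Only numpy, scipy, OpenCV 4.12 (cv2) and the standard library are available. Lean on these libraries where they do the work, as an engineer would, in place of code of your own. Each camera call takes 0.05 s, during which the arm holds its last target. There are 200 camera calls.

## Working session

There is one attempt and no reset: what is moved stays moved. The work goes in short steps, Python scripts to look and compute and a shell command to move; the robot and the scene stay as the last step left them, time stands still between calls to the robot, and variables do not carry over. Pictures are saved under pics/ and viewed, on a budget of 14 in all, crops included, one or two more only if the job needs it, and the job is handed in when it is done.

```bash
mkdir -p pics; cat > h.py <<'E'
import numpy as np, cv2
from plant import status, vision, order, regions_of, manip
def cloud(cam):
    c=vision.get_calibration(cam); img,d=vision.grab_frame(cam)
    K=np.array(c["camera_matrix"]);R=np.array(c["R"]);t=np.array(c["t"])
    v,u=np.mgrid[0:420,0:560]
    x=(u-K[0,2])/K[0,0];y=(v-K[1,2])/K[1,1]
    if cam=="wrist":
        r=np.hypot(x,y);s=np.where(r>1e-6,np.tan(np.minimum(r,1.5))/np.maximum(r,1e-6),1);x=x*s;y=y*s
    P=np.stack([x*d,y*d,d],-1)
    W=(P-t)@R
    W[d==0]=np.nan
    return img,W
def fitc(p):
    (x,y),r=cv2.minEnclosingCircle(p.astype(np.float32)); return x,y,r
def save(n,img,s=1): cv2.imwrite("pics/"+n,cv2.resize(img[:,:,::-1],None,fx=s,fy=s))
E
python3 - <<'E'
from h import *
s=status.state(); print(s["tool_pos"],s["tool_rot"],s["contact_force"],manip.tcp_to_grasp)
for cam in ["top","scene"]:
    img,W=cloud(cam); save(cam+"0.png",img,1.4)
    print(cam)
    for n in ["stage","tray","cap_c","chamber_c","well_c","ring_c","lid_c","reagent_c","rack_c","tipbox_c"]:
        for g in regions_of(cam,n)[:3]:
            if g["confidence"]<.2: continue
            p=W[g["region"]];p=p[~np.isnan(p[:,0])]
            if len(p)<5: continue
            zt=np.percentile(p[:,2],95);q=p[p[:,2]>zt-.006]
            (cx,cy),(w,h),a=cv2.minAreaRect(q[:,:2].astype(np.float32))
            print(n,round(g["confidence"],2),np.round(g["extent"]),"ztop",zt.round(4),"top rect",np.round([cx,cy,w,h,a],4),"circ",np.round(fitc(q[:,:2]),4))
E
```

```text
[0.16032348 0.60345403 0.23006953] [-2.55258728e-04  1.29541497e-01  9.91573490e-01 -9.74708957e-04] [ 0.43874127 -0.16565053 -0.13764659] -0.0187
top
stage 0.67 [395. 290.  48.  46.] ztop 0.016 top rect [ 0.3977 -0.3281  0.1094  0.1089 13.962 ] circ [ 0.3966 -0.3279  0.0737]
tray 0.78 [181. 269.  44.  52.] ztop 0.0108 top rect [0.433  0.2604 0.1263 0.1268 5.2447] circ [0.4335 0.2608 0.0868]
cap_c 0.86 [396. 288.  23.  24.] ztop 0.0394 top rect [ 3.98900e-01 -3.26100e-01  2.01000e-02  1.89000e-02  5.57296e+01] circ [ 0.3994 -0.3261  0.0111]
chamber_c 0.96 [283. 266.  25.  29.] ztop 0.0232 top rect [ 4.50300e-01 -1.93000e-02  5.97000e-02  5.97000e-02  4.59387e+01] circ [ 0.4513 -0.0192  0.0308]
chamber_c 0.65 [245. 252.  25.  24.] ztop 0.0234 top rect [0.4908 0.0931 0.0582 0.0578 1.8183] circ [0.4917 0.0934 0.031 ]
chamber_c 0.43 [285. 147.  39.  33.] ztop 0.0554 top rect [ 7.88400e-01 -1.70000e-02  1.14400e-01  8.11000e-02  8.88004e+01] circ [ 0.7885 -0.0174  0.0671]
well_c 0.7 [338. 202.  12.  13.] ztop 0.0304 top rect [ 0.6302 -0.1693  0.0348  0.0317  0.826 ] circ [ 0.6298 -0.1711 
[... 2610 characters left out ...]
]
lid_c 0.33 [417. 162.  26.  45.] ztop 0.1075 top rect [6.99200e-01 3.80300e-01 2.55000e-02 2.07000e-02 8.22309e+01] circ [0.6979 0.3808 0.0136]
reagent_c 0.68 [417. 164.  27.  41.] ztop 0.1076 top rect [6.98000e-01 3.80500e-01 2.53000e-02 2.31000e-02 8.31047e+01] circ [0.6979 0.3808 0.0136]
reagent_c 0.2 [310. 158.  68.  38.] ztop 0.0103 top rect [0.4331 0.2599 0.1289 0.1304 5.8309] circ [0.435  0.26   0.0892]
tipbox_c 0.92 [342. 269.  65.  67.] ztop 0.0524 top rect [ 7.90300e-01 -1.85000e-02  1.17300e-01  8.10000e-02  8.87974e+01] circ [ 0.791  -0.0191  0.0685]
tipbox_c 0.49 [109. 252.  75.  47.] ztop 0.0143 top rect [ 0.3983 -0.3299  0.1114  0.1094 13.5523] circ [ 0.3985 -0.3298  0.0757]
```

```bash
python3 - <<'E'
import cv2
a=cv2.imread("pics/top0.png"); cv2.imwrite("pics/crop1.png",cv2.resize(a[140:480,140:660],None,fx=1.53,fy=1.53,interpolation=cv2.INTER_CUBIC))
E
```

```text
(no output)
```

View pics/crop1.png

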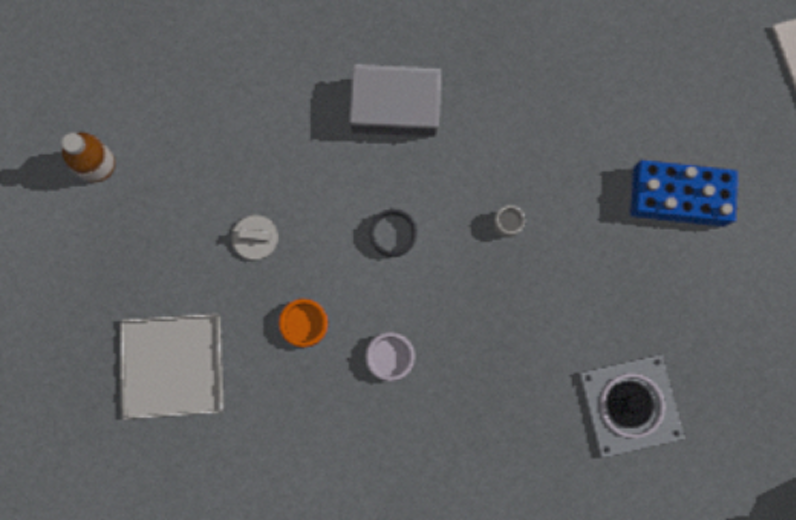

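Candidates for the chamber body: a bright one at crop (390,357), which is top image (283,266) and world (0.451,-0.020), and an orange one at crop (303,323), which is top image (245,252) and world (0.492,0.093). The bright aluminium cup fits the description and the orange one is the look-alike. This enlarged crop confirms it. The cap is on the stage at crop (632,405), and the tray is at (170,366).

```bash
cat >> h.py <<'E'
from scipy.spatial.transform import Rotation as Ro
def plan(*wps):
    """wps: (x,y,z[,jawdeg]) -> tool-frame mm, yaw deg from measured pose"""
    s=status.state(); q=s["tool_rot"]; M=Ro.from_quat([q[1],q[2],q[3],q[0]]).as_matrix()
    a=np.degrees(np.arctan2(M[1,1],M[0,1]))
    print("t",round(s["time"],2),"pos",np.round(s["tool_pos"],4),"jaw",round(a,1),"tilt",np.round(M[:2,2],4),"w",round(s["gripper_width"],3),"F",np.round(s["contact_force"],1),"q",np.round(s["joint_pos"],2))
    for w in wps:
        d=M.T@(np.array(w[:3])-s["tool_pos"])*1000
        y=0 if len(w)<4 else (a-w[3]+90)%180-90
        print(w,"->",np.round(d,1),"yaw",round(y,1))
E
python3 -c "
from h import *
plan((.5,.1,.17),(.5,-.1,.15),(.399,-.327,.14))"
```

```text
t 1.1 pos [0.1605 0.604  0.2313] jaw 75.1 tilt [0. 0.] w 0.998 F [-0.3 -0.1 -0.1] q [ 1.19  0.05  1.61 -0.    1.48 -0.12]
(0.5, 0.1, 0.17) -> [-457.5 -399.9   61.3] yaw 0
(0.5, -0.1, 0.15) -> [-508.9 -593.2   81.3] yaw 0
(0.399, -0.327, 0.14) -> [-469.6 -838.5   91.3] yaw 0
```

```bash
python3 -m crank '[-458,-400,61,0,100,-458,-400,61,0,100,-458,-400,61,0,100,-458,-400,61,0,100,-458,-400,61,0,100,-458,-400,61,0,100,-458,-400,61,0,100,-458,-400,61,0,100,-458,-400,61,0,100,-458,-400,61,0,100]'
python3 -c "
from h import *
plan((.5,.1,.17),(.5,-.1,.15),(.399,-.327,.14))"
```

```text
time: 2.1
tool_pos: [0.4395, 0.1897, 0.1817]
tool_rot: [0.001, 0.13, 0.992, 0.0]
contact_force: [-0.4, 0.4, 0.0]
gripper_width: 1.002
t 2.1 pos [0.4395 0.1897 0.1817] jaw 75.1 tilt [0.0013 0.0005] w 1.002 F [-0.4  0.4  0. ] q [ 0.25 -0.27  2.    0.    1.42 -1.06]
(0.5, 0.1, 0.17) -> [-81.5 -71.1  11.7] yaw 0
(0.5, -0.1, 0.15) -> [-132.8 -264.4   31.6] yaw 0
(0.399, -0.327, 0.14) -> [ -93.5 -509.8   41.4] yaw 0
```

```bash
python3 -m crank '[-120,-264,32,0,60,-120,-264,32,0,60,-120,-264,32,0,60,-120,-264,32,0,60,-120,-264,32,0,60,-94,-510,41,0,60,-94,-510,41,0,60,-94,-510,41,0,60,-94,-510,41,0,60,-94,-510,41,0,60]' | head -2
python3 - <<'E'
from h import *
plan((.399,-.327,.14))
img,W=cloud("wrist"); save("w1.png",img,1)
for n in ["stage","cap_c"]:
    for g in regions_of("wrist",n)[:2]:
        p=W[g["region"]];p=p[~np.isnan(p[:,0])]
        for lo,hi in [(.034,.046),(.0135,.0165),(.013,.022)]:
            q=p[(p[:,2]>lo)&(p[:,2]<hi)]
            if len(q)>20: print(n,g["confidence"],lo,np.round(fitc(q[:,:2]),4),q[:,:2].mean(0).round(4),np.median(q[:,2]))
E
```

```text
time: 3.1
tool_pos: [0.4074, -0.2948, 0.1424]
t 3.1 pos [ 0.4074 -0.2948  0.1424] jaw 75.1 tilt [ 0.0009 -0.0007] w 0.601 F [ 1.6 -0.5  0.4] q [-0.77 -0.17  1.98  0.    1.33 -2.09]
(0.399, -0.327, 0.14) -> [ -0.2 -33.3   2.4] yaw 0
stage 0.79 0.0135 [ 0.3964 -0.3285  0.0409] [ 0.3947 -0.3281] 0.01422256316453808
stage 0.79 0.013 [ 0.3964 -0.3285  0.0409] [ 0.3959 -0.3281] 0.014067462925469579
stage 0.4 0.0135 [ 0.4485 -0.0212  0.0302] [ 0.4477 -0.0219] 0.015084967559645949
stage 0.4 0.013 [ 0.4496 -0.0182  0.0315] [ 0.4488 -0.0212] 0.019500429154033265
cap_c 0.81 0.034 [ 0.3979 -0.3248  0.011 ] [ 0.3973 -0.3246] 0.038922508715219725
cap_c 0.81 0.0135 [ 0.3977 -0.3252  0.03  ] [ 0.3949 -0.3225] 0.0161670508933582
cap_c 0.81 0.013 [ 0.3977 -0.3253  0.0301] [ 0.3962 -0.3241] 0.017069189007325226
```

View pics/w1.png

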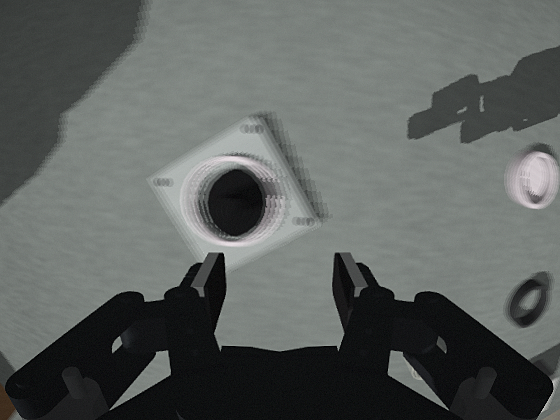

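Blurred wrist view: the cap sits at (237,202) in the collar, between the fingers. Next I get the settled pose, then descend.

```bash
python3 - <<'E'
from h import *
img,W=cloud("wrist")
g=regions_of("wrist","stage")[0];p=W[g["region"]];q=p[(p[:,2]>.0135)&(p[:,2]<.0165)];print(np.round(fitc(q[:,:2]),4))
g=regions_of("wrist","cap_c")[0];p=W[g["region"]];q=p[(p[:,2]>.034)&(p[:,2]<.046)];print(np.round(fitc(q[:,:2]),4))
plan((.399,-.3265,.021),(.399,-.3265,.12))
E
```

```text
[ 0.3963 -0.3282  0.0407]
[ 0.398  -0.3252  0.011 ]
t 3.4 pos [ 0.4084 -0.2921  0.142 ] jaw 75.2 tilt [0.     0.0005] w 0.599 F [ 0.5 -0.8 -0.3] q [-0.77 -0.17  1.98  0.    1.33 -2.08]
(0.399, -0.3265, 0.021) -> [  0.3 -35.8 120.9] yaw 0
(0.399, -0.3265, 0.12) -> [  0.3 -35.7  21.9] yaw 0
```

```bash
python3 -m crank '[0.5,-35,22,0,60,0.5,-35,60,0,60,0.5,-35,100,0,60,0.5,-35,121,0,60,0.5,-35,121,0,60,0.5,-35,121,0,0,0.5,-35,121,0,0,0.5,-35,121,0,0,0.5,-35,121,0,0,0.5,-35,121,0,0]'
python3 -m crank '[0,0,0,0,0,0,0,-3,0,0,0,0,-10,0,0,0,0,-30,0,0,0,0,-60,0,0,0,0,-100,0,0,0,0,-100,0,0,0,0,-100,0,0,0,0,-100,0,0,0,0,-100,0,0]' 
python3 -c "
from h import *
plan((.45,-.1,.12),(.433,.2605,.12),(.433,.2605,.016))"
```

```text
time: 4.4
tool_pos: [0.4003, -0.3274, 0.0234]
tool_rot: [0.002, 0.13, 0.992, -0.001]
contact_force: [0.2, 3.1, 7.7]
gripper_width: 0.23
time: 5.4
tool_pos: [0.3978, -0.3255, 0.1191]
tool_rot: [-0.001, 0.13, 0.992, 0.001]
contact_force: [0.2, -0.8, -1.1]
gripper_width: 0.23
t 5.4 pos [ 0.3978 -0.3255  0.1191] jaw 75.1 tilt [-0.0024  0.0025] w 0.23 F [ 0.2 -0.8 -1.1] q [-0.83 -0.11  1.97 -0.    1.29 -2.14]
(0.45, -0.1, 0.12) -> [  7.5 231.4  -0.4] yaw 0
(0.433, 0.2605, 0.12) -> [1.166e+02 5.754e+02 5.000e-01] yaw 0
(0.433, 0.2605, 0.016) -> [116.3 575.2 104.5] yaw 0
```

```bash
python3 -m crank '[7,231,0,0,0,7,231,0,0,0,7,231,0,0,0,7,231,0,0,0,7,231,0,0,0,116,575,0,0,0,116,575,0,0,0,116,575,0,0,0,116,575,0,0,0,116,575,0,0,0]' 
python3 -m crank '[0,0,0,0,0,0,0,0,0,0,0,0,0,0,0,0,0,0,0,0,0,0,0,0,0,0,0,0,0,0,0,0,0,0,0,0,0,0,0,0,0,0,0,0,0,0,0,0,0,0]' | tail -1
python3 -c "
from h import *
plan((.433,.2605,.12),(.433,.2605,.0175))"
```

```text
time: 6.4
tool_pos: [0.4383, 0.1501, 0.1198]
tool_rot: [-0.001, 0.13, 0.992, -0.0]
contact_force: [1.0, -0.6, -0.1]
gripper_width: 0.231
gripper_width: 0.228
t 7.4 pos [0.4396 0.1483 0.1211] jaw 75.1 tilt [0.0001 0.    ] w 0.228 F [ 0.4 -0.6 -0.5] q [ 0.16 -0.25  2.08  0.    1.31 -1.15]
(0.433, 0.2605, 0.12) -> [ 35.2 106.7   1.1] yaw 0
(0.433, 0.2605, 0.0175) -> [ 35.2 106.7 103.6] yaw 0
```

```bash
python3 -m crank '[35,107,1,0,0,35,107,1,0,0,35,107,20,0,0,35,107,60,0,0,35,107,90,0,0,35,107,97,0,0,35,107,101,0,0,35,107,104,0,0,35,107,104,0,0,35,107,104,0,0]' 
python3 -m crank '[0,0,0,0,60,0,0,0,0,60,0,0,0,0,60,0,0,0,0,60,0,0,-5,0,60,0,0,-20,0,60,0,0,-50,0,60,0,0,-100,0,90,0,0,-100,0,100,0,0,-100,0,100]' 
python3 - <<'E'
from h import *
plan((.451,-.020,.12))
img,W=cloud("scene")
g=regions_of("scene","cap_c")[0];p=W[g["region"]];p=p[~np.isnan(p[:,0])];print(g["confidence"],g["extent"],np.percentile(p[:,2],[10,50,97]),p.mean(0))
save("s1.png",img,1.4)
E
```

```text
time: 8.4
tool_pos: [0.4345, 0.261, 0.0186]
tool_rot: [0.001, 0.13, 0.992, 0.001]
contact_force: [0.1, -0.8, -0.6]
gripper_width: 0.226
time: 9.4
tool_pos: [0.4349, 0.2614, 0.1203]
tool_rot: [0.002, 0.129, 0.992, 0.001]
contact_force: [-0.8, -0.4, -0.8]
gripper_width: 0.999
t 9.4 pos [0.4349 0.2614 0.1203] jaw 75.1 tilt [0.0052 0.0022] w 0.999 F [-0.8 -0.4 -0.8] q [ 0.39 -0.14  1.99  0.    1.29 -0.92]
(0.451, -0.02, 0.12) -> [ -87.8 -267.8   -0.3] yaw 0
0.78 [309.4, 154.8, 20.1, 12.6] [0.00738205 0.01040341 0.03105596] [0.43791012 0.25245806 0.01335786]
```

View pics/s1.png

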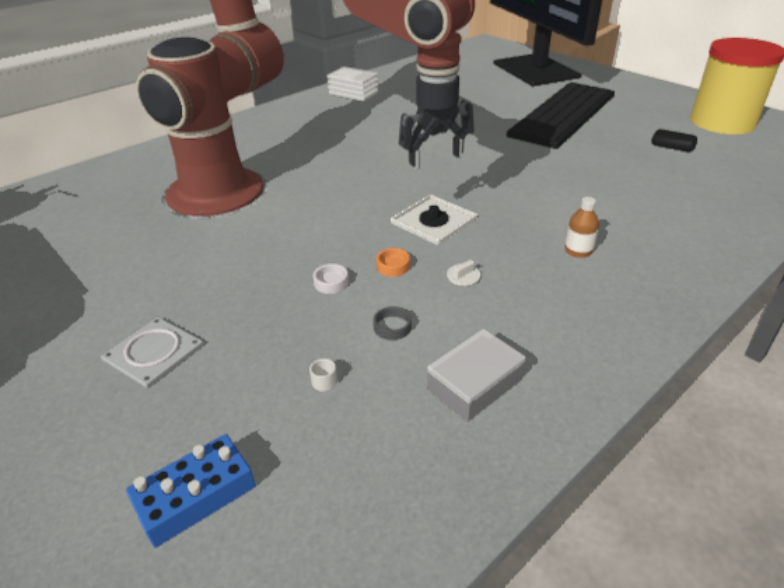

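The cap lies knob up in the tray at (433,215), and the stage collar is empty. Next is the aluminium body at (331,278).

```bash
python3 -m crank '[-88,-268,0,0,100,-88,-268,0,0,100,-88,-268,0,0,100,-88,-268,0,0,100,-88,-268,0,0,100,-88,-268,0,0,100,-88,-268,0,0,100,-88,-268,0,0,100,-88,-268,0,0,100,-88,-268,0,0,100]' 
cat >> h.py <<'E'
def wl(name,lo,hi,cam="wrist"):
    img,W=cloud(cam); L=regions_of(cam,name)
    for g in L[:2]:
        p=W[g["region"]];q=p[(p[:,2]>lo)&(p[:,2]<hi)]
        if len(q)>8: print(name,round(g["confidence"],2),np.round(g["extent"]),"circ",np.round(fitc(q[:,:2]),4),"rect",np.round(np.hstack(cv2.minAreaRect(q[:,:2].astype(np.float32))),4),"z",np.median(q[:,2]).round(4))
    return img
E
python3 - <<'E'
from h import *
wl("chamber_c",.016,.026); 
plan((.4505,-.020,.12),(.4505,-.020,.004))
E
```

```text
time: 10.5
tool_pos: [0.4491, -0.0198, 0.1164]
tool_rot: [-0.001, 0.129, 0.992, 0.0]
contact_force: [-0.3, -0.7, 0.4]
gripper_width: 0.998
chamber_c 0.95 [283. 214.  80.  80.] circ [ 0.4503 -0.0178  0.0312] rect [ 4.49800e-01 -1.78000e-02  6.03000e-02  6.09000e-02  2.98402e+01] z 0.0207
chamber_c 0.68 [421. 224.  69.  76.] circ [0.4906 0.0946 0.0314] rect [ 0.4903  0.0942  0.0605  0.0616 57.6427] z 0.0204
t 10.6 pos [ 0.4493 -0.0199  0.1168] jaw 75.2 tilt [-0.0004  0.0002] w 0.999 F [ 1.1 -0.3 -0. ] q [-0.21 -0.29  2.12  0.    1.31 -1.52]
(0.4505, -0.02, 0.12) -> [-1.2  0.2 -3.2] yaw 0
(0.4505, -0.02, 0.004) -> [ -1.2   0.2 112.8] yaw 0
```

```bash
python3 -m crank '[-1,1,40,0,100,-1,1,80,0,100,-1,1,105,0,100,-1,1,113,0,100,-1,1,113,0,100,-1,1,113,0,20,-1,1,113,0,20,-1,1,113,0,20,-1,1,113,0,20,-1,1,113,0,20]' 
python3 -m crank '[0,0,0,0,20,0,0,-3,0,20,0,0,-10,0,20,0,0,-30,0,20,0,0,-60,0,20,0,0,-80,0,20,0,0,-80,0,20,0,0,-80,0,20,0,0,-80,0,20,0,0,-80,0,20]' 
python3 - <<'E'
from h import *
img,W=cloud("wrist"); save("w2.png",img)
plan((.397,-.3285,.09))
E
```

```text
time: 11.6
tool_pos: [0.453, -0.0206, 0.0066]
tool_rot: [0.002, 0.13, 0.992, -0.0]
contact_force: [-0.8, 0.2, 6.6]
gripper_width: 0.686
time: 12.6
tool_pos: [0.4494, -0.02, 0.0823]
tool_rot: [-0.002, 0.13, 0.992, 0.0]
contact_force: [0.0, -0.2, -1.1]
gripper_width: 0.685
t 12.65 pos [ 0.4496 -0.02    0.0825] jaw 75.1 tilt [-0.0028  0.0006] w 0.688 F [ 0.3  0.9 -0.5] q [-0.21 -0.24  2.14 -0.    1.24 -1.52]
(0.397, -0.3285, 0.09) -> [ -28.4 -311.6   -7.5] yaw 0
```

View pics/w2.png

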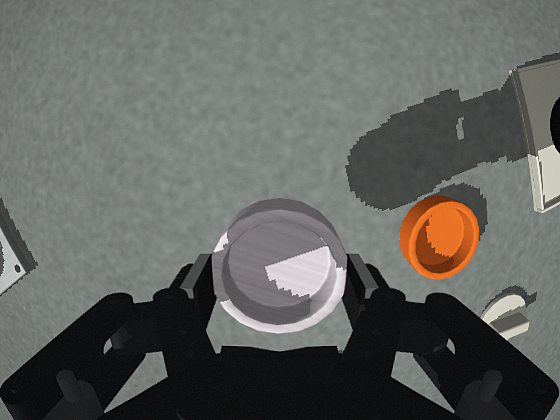

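The body is held, centred around (280,265). I'll measure its offset from the TCP and its tilt.

```bash
cat >> h.py <<'E'
def held(name,cam="wrist",dz=.004):
    img,W=cloud(cam); g=regions_of(cam,name)[0]; s=status.state()
    p=W[g["region"]];p=p[~np.isnan(p[:,0])]
    zt=np.percentile(p[:,2],93)
    q=p[abs(p[:,2]-zt)<dz]
    A=np.c_[q[:,:2]-q[:,:2].mean(0),np.ones(len(q))]
    c=np.linalg.lstsq(A,q[:,2],rcond=None)[0]
    x,y,r=fitc(q[:,:2])
    print(name,cam,g["confidence"],"extent",np.round(g["extent"]),"ztop",zt,"slope",c.round(3),"circ",np.round([x,y,r],4),"off from TCP",np.round([x-s["tool_pos"][0],y-s["tool_pos"][1],zt-s["tool_pos"][2]],4))
E
python3 -c "
from h import *
held('chamber_c');held('chamber_c','top')
plan((.397,-.3285,.09))"
```

```text
chamber_c wrist 0.96 extent [439. 236.  79.  84.] ztop 0.02111148528418495 slope [-0.    -0.002  0.02 ] circ [0.4905 0.0951 0.0311] off from TCP [ 0.0405  0.1152 -0.0619]
chamber_c top 0.86 extent [244. 251.  22.  23.] ztop 0.02269086509850508 slope [-0.004  0.015  0.021] circ [0.4918 0.0933 0.0309] off from TCP [ 0.0414  0.1135 -0.0608]
t 12.85 pos [ 0.4504 -0.0201  0.0835] jaw 75.1 tilt [-0.001   0.0003] w 0.685 F [-1.  -0.1 -1.1] q [-0.21 -0.24  2.14  0.    1.24 -1.52]
(0.397, -0.3285, 0.09) -> [ -27.6 -311.7   -6.5] yaw 0
```

```bash
sed -i 's|g=regions_of(cam,name)\[0\]; s=status.state()|s=status.state(); g=min(regions_of(cam,name),key=lambda g:np.linalg.norm(np.nanmedian(W[g["region"]],0)[:2]-s["tool_pos"][:2]))|' h.py
python3 -c "
from h import *
held('chamber_c')
held('chamber_c','scene')"
```

```text
chamber_c wrist 0.68 extent [281. 264. 137. 132.] ztop 0.09822744741982274 slope [-0.009  0.     0.097] circ [ 0.4479 -0.019   0.0311] off from TCP [-0.0026  0.0012  0.0145]
chamber_c scene 0.55 extent [233. 174.  23.  24.] ztop 0.09833849530509507 slope [-0.003  0.005  0.097] circ [ 0.4506 -0.0214  0.0319] off from TCP [-0.0001 -0.0012  0.0144]
```

```bash
python3 -m crank '[-26,-312,-6,0,20,-26,-312,-6,0,20,-26,-312,-6,0,20,-26,-312,-6,0,20,-26,-312,-6,0,20,-26,-312,-6,0,20,-26,-312,-6,0,20,-26,-312,-6,0,20,-26,-312,-6,0,20,-26,-312,-6,0,20]' | tail -1
python3 - <<'E'
from h import *
held('chamber_c'); wl("stage",.0125,.0165); img=wl("stage",.0125,.0165,"top")
plan((.3985,-.329,.0173))
E
```

```text
gripper_width: 0.686
chamber_c wrist 0.59 extent [280. 266. 137. 136.] ztop 0.10429003119046816 slope [-0.008 -0.     0.104] circ [ 0.3932 -0.3261  0.0311] off from TCP [-0.0027  0.0007  0.0146]
stage 0.57 [393. 287.  45.  40.] circ [ 0.3995 -0.3271  0.0663] rect [ 0.3998 -0.3219  0.0993  0.1027  8.0088] z 0.0138
t 14.35 pos [ 0.3959 -0.3278  0.0901] jaw 75.2 tilt [ 0. -0.] w 0.687 F [-0.6 -0.  -0.5] q [-0.84 -0.08  1.99  0.    1.23 -2.15]
(0.3985, -0.329, 0.0173) -> [-2.8 -0.5 72.8] yaw 0
```

```bash
python3 -m crank '[-3,-1,20,0,20,-3,-1,40,0,20,-3,-1,55,0,20,-3,-1,62,0,20,-3,-1,66,0,20,-3,-1,69,0,20,-3,-1,71,0,20,-3,-1,72.5,0,20,-3,-1,72.5,0,20,-3,-1,72.5,0,20]'
python3 -c "
from h import *
held('chamber_c'); plan()"
```

```text
time: 15.35
tool_pos: [0.3985, -0.3304, 0.0179]
tool_rot: [0.0, 0.13, 0.992, -0.0]
contact_force: [0.2, 0.2, -2.2]
gripper_width: 0.688
chamber_c wrist 0.97 extent [279. 267. 136. 137.] ztop 0.03257109298454772 slope [-0.008 -0.     0.032] circ [ 0.3963 -0.3298  0.0314] off from TCP [-0.0022  0.0006  0.0147]
t 15.45 pos [ 0.3984 -0.3303  0.0178] jaw 75.1 tilt [ 0.0003 -0.0004] w 0.682 F [ 0.   0.5 -1.3] q [-0.84  0.04  2.02 -0.    1.09 -2.15]
```

```bash
python3 -m crank '[0,0,0,0,100,0,0,0,0,100,0,0,0,0,100,0,0,0,0,100,0,0,0,0,100,0,0,-20,0,100,0,0,-60,0,100,0,0,-100,0,100,0,0,-110,0,100,0,0,-110,0,100]' | tail -1
python3 - <<'E'
from h import *
img=wl("chamber_c",.027,.036); wl("stage",.0125,.0165)
held("chamber_c","top"); held("chamber_c","scene"); save("w3.png",img)
plan((.55,-.2,.12),(.631,-.171,.12))
E
```

```text
gripper_width: 0.999
chamber_c 0.64 [284. 206.  85.  83.] circ [ 0.3956 -0.3298  0.031 ] rect [ 0.3957 -0.3297  0.0609  0.0613 29.7123] z 0.0307
stage 0.72 [278. 202. 169. 176.] circ [ 0.3963 -0.3284  0.0412] rect [ 0.3961 -0.3278  0.0804  0.0812 73.0416] z 0.0139
chamber_c top 0.87 extent [245. 250.  25.  23.] ztop 0.022516143904187762 slope [0.003 0.007 0.021] circ [0.4917 0.0931 0.0308] off from TCP [ 0.0944  0.4222 -0.1026]
chamber_c scene 0.93 extent [106. 247.  35.  28.] ztop 0.0316509334123331 slope [-0.    0.    0.03] circ [ 0.3956 -0.3315  0.0325] off from TCP [-0.002  -0.0021 -0.0941]
t 16.85 pos [ 0.3978 -0.3296  0.1261] jaw 75.1 tilt [-0.0017  0.0018] w 0.996 F [-0.4  0.2 -0.4] q [-0.84 -0.12  1.96  0.    1.3  -2.15]
(0.55, -0.2, 0.12) -> [-113.8  164.4    6.1] yaw 0
(0.631, -0.171, 0.12) -> [-184.7  213.2    6. ] yaw 0
```

View pics/w3.png

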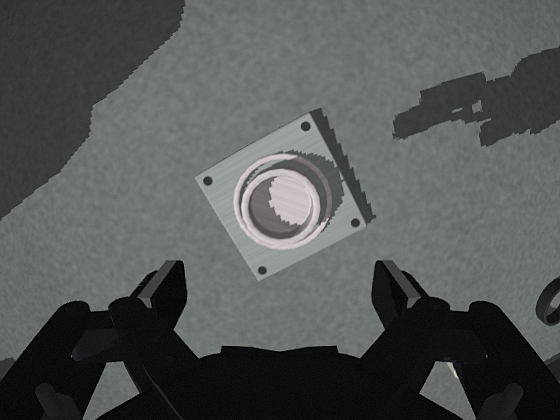

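The body sits in the collar at (284,206), level and about 1.6 mm off centre. Next is the well.

```bash
python3 -m crank '[-185,213,6,0,70,-185,213,6,0,70,-185,213,6,0,70,-185,213,6,0,70,-185,213,6,0,70,-185,213,6,0,70,-185,213,6,0,70,-185,213,6,0,70,-185,213,6,0,70,-185,213,6,0,70]' | tail -1
python3 - <<'E'
from h import *
wl("well_c",.024,.034)
plan((.631,-.172,.015))
E
```

```text
gripper_width: 0.699
well_c 0.96 [284. 211.  50.  49.] circ [ 0.6307 -0.1701  0.0189] rect [ 6.30700e-01 -1.70300e-01  3.61000e-02  3.71000e-02  7.47663e+01] z 0.0288
t 17.95 pos [ 0.6311 -0.1727  0.1216] jaw 75.0 tilt [-0.0001 -0.0001] w 0.703 F [-0.6  0.2  0.6] q [-0.38  0.21  1.63 -0.    1.3  -1.69]
(0.631, -0.172, 0.015) -> [  0.2   0.7 106.6] yaw 0
```

```bash
python3 -m crank '[0,2,40,0,70,0,2,80,0,70,0,2,98,0,70,0,2,105,0,70,0,2,105,0,70,0,2,105,0,20,0,2,105,0,20,0,2,105,0,20,0,2,105,0,20,0,2,105,0,20]'
python3 -m crank '[0,0,0,0,20,0,0,-3,0,20,0,0,-10,0,20,0,0,-30,0,20,0,0,-60,0,20,0,0,-80,0,20,0,0,-80,0,20,0,0,-80,0,20,0,0,-80,0,20,0,0,-80,0,20]' 
python3 - <<'E'
from h import *
held("well_c"); held("well_c","scene",.003)
plan((.396,-.330,.1))
E
```

```text
time: 18.95
tool_pos: [0.6344, -0.1707, 0.0196]
tool_rot: [0.002, 0.129, 0.992, -0.001]
contact_force: [0.7, 0.2, 6.0]
gripper_width: 0.405
time: 19.95
tool_pos: [0.6311, -0.1694, 0.0944]
tool_rot: [-0.002, 0.13, 0.992, 0.0]
contact_force: [-0.3, -0.4, -1.0]
gripper_width: 0.409
well_c wrist 0.8 extent [281. 257.  75.  89.] ztop 0.1039643604467036 slope [-0.014  0.     0.103] circ [ 0.6281 -0.1684  0.0193] off from TCP [-0.0032  0.0011  0.0093]
well_c scene 0.74 extent [229. 240.  15.  26.] ztop 0.10414321271844112 slope [0.021 0.029 0.104] circ [ 0.6286 -0.1707  0.0199] off from TCP [-0.0031 -0.001   0.0088]
t 20.15 pos [ 0.6319 -0.1698  0.0956] jaw 75.1 tilt [-0.0013  0.0005] w 0.409 F [-0.2 -0.1 -0.8] q [-0.38  0.23  1.65 -0.    1.26 -1.69]
(0.396, -0.33, 0.1) -> [ 186.8 -215.5   -4.1] yaw 0
```

```bash
python3 -m crank '[37,-43,-4,0,20,74,-86,-4,0,20,111,-129,-4,0,20,148,-172,-4,0,20,170,-198,-4,0,20,184,-216,-4,0,20,184,-216,-4,0,20,184,-216,-4,0,20,184,-216,-4,0,20,184,-216,-4,0,20]' | tail -1
python3 - <<'E'
from h import *
held("well_c");held("chamber_c"); held("well_c","scene",.003)
plan((.399,-.330,.038))
E
```

```text
gripper_width: 0.404
well_c wrist 0.7 extent [280. 258.  75.  89.] ztop 0.11014141720224828 slope [-0.013  0.003  0.109] circ [ 0.3967 -0.3295  0.0193] off from TCP [-0.0031  0.0012  0.0097]
chamber_c wrist 0.65 extent [279. 205.  90.  68.] ztop 0.031542593749623905 slope [ 0.002 -0.002  0.031] circ [ 0.3956 -0.3294  0.0307] off from TCP [-0.0041  0.0014 -0.0689]
well_c scene 0.82 extent [ 97. 218.  22.  20.] ztop 0.10981434560892128 slope [ 0.004 -0.007  0.109] circ [ 0.3978 -0.3295  0.0213] off from TCP [-0.0016  0.0015  0.0094]
t 21.45 pos [ 0.3993 -0.3311  0.1005] jaw 75.2 tilt [-0.0001  0.0001] w 0.405 F [-0.  -1.1 -0.3] q [-0.84 -0.08  1.97 -0.    1.25 -2.15]
(0.399, -0.33, 0.038) -> [ 0.6  0.9 62.5] yaw 0
```

```bash
python3 -m crank '[1,0,15,0,20,1,0,32,0,20,1,0,44,0,20,1,0,50,0,20,1,0,54,0,20,1,0,57,0,20,1,0,60,0,20,1,0,62,0,20,1,0,63,0,20,1,0,63,0,20]'
python3 -c "
from h import *
held('well_c'); plan()"
```

```text
time: 22.45
tool_pos: [0.3981, -0.3312, 0.0377]
tool_rot: [0.0, 0.13, 0.992, -0.0]
contact_force: [0.8, 0.1, -0.2]
gripper_width: 0.402
well_c wrist 0.94 extent [279. 258.  76.  90.] ztop 0.04726385252130966 slope [-0.009  0.001  0.046] circ [ 0.3952 -0.3299  0.0195] off from TCP [-0.003   0.0013  0.0095]
t 22.55 pos [ 0.3982 -0.3313  0.0378] jaw 75.1 tilt [ 0.0003 -0.0003] w 0.403 F [ 0.6  0.2 -0.1] q [-0.84  0.    2.01  0.    1.13 -2.15]
```

```bash
python3 -m crank '[0,0,0.7,0,20,0,0,0.7,0,20,0,0,0.7,0,70,0,0,0.7,0,70,0,0,0.7,0,70,0,0,-10,0,70,0,0,-40,0,90,0,0,-70,0,100,0,0,-80,0,100,0,0,-80,0,100]' | tail -1
python3 - <<'E'
from h import *
held("well_c"); held("chamber_c"); held("well_c","scene",.003); held("chamber_c","scene",.003)
plan((.613,-.020,.12))
E
```

```text
gripper_width: 0.999
well_c wrist 0.8 extent [282. 209.  49.  54.] ztop 0.04529861601775136 slope [-0.006 -0.001  0.045] circ [ 0.3946 -0.3304  0.0191] off from TCP [-0.0036  0.001  -0.0727]
chamber_c wrist 0.65 extent [280. 214.  81.  84.] ztop 0.03174713878389655 slope [-0.    -0.     0.031] circ [ 0.3958 -0.3295  0.0311] off from TCP [-0.0015  0.0009 -0.0842]
well_c scene 0.68 extent [105. 238.  19.  16.] ztop 0.045303266791961505 slope [-0.008 -0.014  0.045] circ [ 0.3954 -0.3318  0.0206] off from TCP [-0.0018 -0.0016 -0.0703]
chamber_c scene 0.71 extent [105. 247.  33.  25.] ztop 0.03167450100914207 slope [0.005 0.003 0.031] circ [ 0.3988 -0.3322  0.0305] off from TCP [ 0.0014 -0.0018 -0.0843]
t 23.95 pos [ 0.3976 -0.3306  0.1163] jaw 75.1 tilt [-0.0014  0.0015] w 1.0 F [-0.6 -0.6 -0. ] q [-0.84 -0.1   1.97 -0.    1.28 -2.15]
(0.613, -0.02, 0.12) -> [-128.4  355.6   -3.5] yaw 0
```

The well stands seated and upright, with its top at 45.3 mm against a nominal 46, and about 1.2 mm off axis. Next is the ring.

```bash
python3 -m crank '[-128,356,-4,0,100,-128,356,-4,0,100,-128,356,-4,0,100,-128,356,-4,0,100,-128,356,-4,0,100,-128,356,-4,0,100,-128,356,-4,0,100,-128,356,-4,0,100,-128,356,-4,0,100,-128,356,-4,0,100]' | tail -1
python3 - <<'E'
from h import *
wl("ring_c",.015,.024)
plan((.613,-.020,.003))
E
```

```text
gripper_width: 1.0
ring_c 0.71 [281. 211.  82.  81.] circ [ 0.6127 -0.0175  0.0311] rect [ 6.12500e-01 -1.77000e-02  6.08000e-02  6.14000e-02  4.79878e+01] z 0.0188
t 25.05 pos [ 0.6125 -0.0209  0.121 ] jaw 75.1 tilt [-0.0011 -0.0002] w 1.0 F [ 0.3 -0.5  0. ] q [-0.16  0.12  1.74 -0.    1.29 -1.47]
(0.613, -0.02, 0.003) -> [ -0.4   1.  118. ] yaw 0
```

```bash
python3 -m crank '[1,2,40,0,100,1,2,80,0,100,1,2,108,0,100,1,2,117,0,100,1,2,117,0,100,1,2,117,0,20,1,2,117,0,20,1,2,117,0,20,1,2,117,0,20,1,2,117,0,20]'
python3 -m crank '[0,0,0,0,20,0,0,-3,0,20,0,0,-10,0,20,0,0,-30,0,20,0,0,-60,0,20,0,0,-100,0,20,0,0,-110,0,20,0,0,-110,0,20,0,0,-110,0,20,0,0,-110,0,20]' 
python3 - <<'E'
from h import *
held("ring_c"); held("ring_c","scene",.003)
plan((.398,-.330,.12))
E
```

```text
time: 26.05
tool_pos: [0.6151, -0.0184, 0.0082]
tool_rot: [0.002, 0.13, 0.992, -0.0]
contact_force: [-0.6, -0.6, 5.3]
gripper_width: 0.693
time: 27.05
tool_pos: [0.6111, -0.0175, 0.1118]
tool_rot: [-0.002, 0.13, 0.992, 0.0]
contact_force: [0.6, 0.3, -1.8]
gripper_width: 0.691
ring_c wrist 0.76 extent [280. 264. 136. 136.] ztop 0.12320505261395513 slope [-0.013  0.001  0.122] circ [ 0.6095 -0.0171  0.0314] off from TCP [-0.0017  0.0005  0.0113]
ring_c scene 0.84 extent [279. 194.  30.  28.] ztop 0.12324117817767445 slope [-0.014 -0.008  0.122] circ [ 0.6094 -0.0203  0.0322] off from TCP [-0.0022 -0.0026  0.0107]
t 27.25 pos [ 0.6119 -0.0177  0.1129] jaw 75.1 tilt [-0.0025  0.0004] w 0.69 F [ 0.2 -0.6  0.2] q [-0.15  0.12  1.74  0.    1.28 -1.46]
(0.398, -0.33, 0.12) -> [ 126.5 -356.8   -6.7] yaw 0
```

```bash
python3 -m crank '[15,-42,-7,0,20,30,-85,-7,0,20,45,-127,-7,0,20,60,-170,-7,0,20,75,-212,-7,0,20,90,-254,-7,0,20,105,-297,-7,0,20,120,-339,-7,0,20,126,-357,-7,0,20,126,-357,-7,0,20]' | tail -1
python3 - <<'E'
from h import *
held("ring_c"); held("ring_c","scene",.003); held("chamber_c")
img,W=cloud("wrist"); m=(abs(W[...,2]-.031)<.003)&(np.hypot(W[...,0]-.396,W[...,1]+.33)<.04); print(m.sum(),fitc(W[m][:,:2]))
plan((.398,-.330,.0415))
E
```

```text
gripper_width: 0.686
ring_c wrist 0.81 extent [278. 266. 134. 135.] ztop 0.1325913774749417 slope [-0.009 -0.001  0.132] circ [ 0.396  -0.3319  0.0312] off from TCP [-0.0026 -0.0009  0.0114]
ring_c scene 0.59 extent [ 91. 210.  34.  28.] ztop 0.1323631187210095 slope [-0.002 -0.005  0.132] circ [ 0.3986 -0.3309  0.0319] off from TCP [-0.0009 -0.0011  0.0112]
chamber_c wrist 0.85 extent [277. 211.  83.  84.] ztop 0.03185182654697337 slope [ 0.001 -0.001  0.031] circ [ 0.3958 -0.3297  0.031 ] off from TCP [-0.004  -0.0003 -0.0895]
1693 (0.395851731300354, -0.32994046807289124, 0.03102259896695614)
t 28.6 pos [ 0.3999 -0.3295  0.1214] jaw 75.2 tilt [-0.0001  0.0003] w 0.691 F [-0.4  0.6 -0.7] q [-0.83 -0.11  1.96  0.    1.29 -2.15]
(0.398, -0.33, 0.0415) -> [ 1.7 -1.  79.9] yaw 0
```

```bash
python3 -m crank '[2,-1,20,0,20,2,-1,40,0,20,2,-1,58,0,20,2,-1,66,0,20,2,-1,70,0,20,2,-1,74,0,20,2,-1,77,0,20,2,-1,79,0,20,2,-1,80,0,20,2,-1,80,0,20]'
python3 -c "
from h import *
held('ring_c'); plan()"
```

```text
time: 29.6
tool_pos: [0.3972, -0.331, 0.0417]
tool_rot: [0.0, 0.13, 0.992, -0.0]
contact_force: [0.1, -0.3, -1.9]
gripper_width: 0.69
ring_c wrist 0.61 extent [280. 265. 132. 135.] ztop 0.053052760210401805 slope [-0.009  0.001  0.052] circ [ 0.3952 -0.3299  0.0312] off from TCP [-0.002   0.0011  0.0113]
t 29.7 pos [ 0.3972 -0.331   0.0418] jaw 75.1 tilt [ 0.0003 -0.0003] w 0.689 F [ 0.4  0.2 -1.7] q [-0.84 -0.    2.01  0.    1.14 -2.15]
```

Ring top is at 53 mm (nominal 52) and centred on the body. I'll release it and check.

```bash
python3 -m crank '[0,0,0.5,0,20,0,0,0.5,0,100,0,0,0.5,0,100,0,0,0.5,0,100,0,0,0.5,0,100,0,0,-10,0,100,0,0,-40,0,100,0,0,-75,0,100,0,0,-75,0,100,0,0,-75,0,100]' | tail -1
python3 - <<'E'
from h import *
held("ring_c"); held("ring_c","scene",.003)
img=wl("ring_c",.047,.056); save("w4.png",img)
plan((.55,-.05,.14),(.6035,.163,.12,-7))
E
```

```text
gripper_width: 1.002
ring_c wrist 0.56 extent [279. 218.  91.  93.] ztop 0.051679204594137856 slope [-0.002 -0.     0.051] circ [ 0.3951 -0.3306  0.0312] off from TCP [-0.002   0.0002 -0.0652]
ring_c scene 0.72 extent [103. 239.  34.  27.] ztop 0.05161881320343363 slope [0.001 0.006 0.051] circ [ 0.3958 -0.3326  0.0321] off from TCP [-0.0006 -0.0024 -0.0637]
ring_c 0.67 [278. 224.  95.  92.] circ [ 0.3948 -0.3305  0.0308] rect [ 0.3946 -0.3302  0.0608  0.0603 15.8095] z 0.0508
t 31.0 pos [ 0.3965 -0.3302  0.1152] jaw 75.1 tilt [-0.0016  0.0018] w 1.0 F [-0.1  0.   0.1] q [-0.84 -0.11  1.97  0.    1.28 -2.15]
(0.55, -0.05, 0.14) -> [-76.3 310.3 -24.5] yaw 0
(0.6035, 0.163, 0.12, -7) -> [-73.3 529.9  -4.2] yaw 82.1
```

View pics/w4.png

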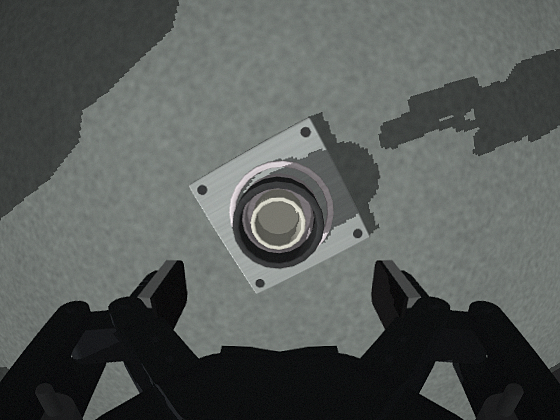

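The ring is level on the body's rim around the well at (278,222). Next is the lid, with the jaws turned across its handle.

```bash
python3 -m crank '[-14,49,-20,8,60,-28,98,-20,16,60,-42,147,-20,24,60,-56,196,-20,32,60,-70,245,-20,40,60,-76,290,-20,48,60,-75,335,-20,56,60,-74,380,-20,64,60,-74,425,-20,72,60,-74,470,-10,82,60]' | tail -1
python3 - <<'E'
from h import *
img=wl("lid_c",.024,.034)
plan((.6035,.163,.12,-7))
E
```

```text
gripper_width: 0.6
lid_c 0.93 [298. 103.  71.  74.] circ [0.603  0.1645 0.0203] rect [6.02800e-01 1.64500e-01 3.99000e-02 1.22000e-02 8.49708e+01] z 0.0278
t 32.1 pos [0.5822 0.0826 0.1287] jaw -2.3 tilt [-0.0022  0.0016] w 0.6 F [ 0.1 -1.   0.3] q [0.01 0.05 1.79 0.   1.3  0.05]
(0.6035, 0.163, 0.12, -7) -> [81.2 18.1  8.8] yaw 4.7
```

```bash
python3 -m crank '[40,9,9,3,60,81,18,9,3,60,81,18,9,3,60,81,18,9,3,60,81,18,50,3,60,81,18,90,3,60,81,18,108,3,60,81,18,115,3,60,81,18,115,3,60,81,18,115,3,60]'
python3 -m crank '[0,0,0,0,0,0,0,0,0,0,0,0,0,0,0,0,0,0,0,0,0,0,0,0,0,0,0,-3,0,0,0,0,-20,0,0,0,0,-60,0,0,0,0,-110,0,0,0,0,-110,0,0]'
python3 - <<'E'
from h import *
held("lid_c"); held("lid_c","scene",.003)
img,W=cloud("wrist"); save("w5.png",img)
plan((.397,-.3305,.12))
E
```

```text
time: 33.1
tool_pos: [0.6056, 0.1578, 0.0173]
tool_rot: [0.001, 0.74, 0.672, 0.001]
contact_force: [0.1, 0.1, -0.1]
gripper_width: 0.6
time: 34.1
tool_pos: [0.6092, 0.1588, 0.1355]
tool_rot: [0.004, 0.74, 0.673, 0.007]
contact_force: [1.6, -0.3, 1.2]
gripper_width: 0.117
lid_c wrist 0.74 extent [278. 246. 114. 116.] ztop 0.14710738645319976 slope [ 0.002 -0.013  0.147] circ [0.6097 0.1654 0.0203] off from TCP [0.0023 0.0069 0.0153]
lid_c scene 0.6 extent [335. 157.  26.  18.] ztop 0.13191925858452697 slope [-0.014  0.003  0.132] circ [0.6082 0.1623 0.0213] off from TCP [0.0043 0.0043 0.006 ]
t 34.35 pos [0.6026 0.1578 0.1234] jaw -5.5 tilt [-0.0034 -0.0005] w 0.119 F [-1.1 -1.2 -1.6] q [0.14 0.14 1.71 0.   1.3  0.23]
(0.397, -0.3305, 0.12) -> [-505.7 -158.1    4.3] yaw 0
```

View pics/w5.png

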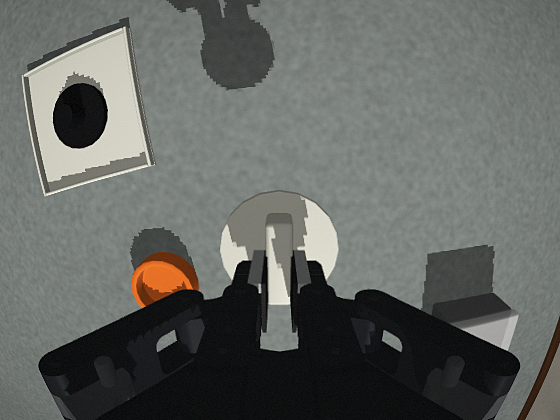

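The lid is held by its handle at (280,245), handle up, gripped about 5 mm off along the bar. I'll correct for that at placing.

```bash
python3 -m crank '[-47,-15,2,0,0,-95,-30,2,0,0,-142,-44,2,0,0,-190,-59,2,0,0,-237,-74,2,0,0,-284,-89,2,0,0,-332,-104,2,0,0,-379,-118,2,0,0,-420,-132,2,0,0,-450,-141,2,0,0]' |tail -1
python3 -m crank '[-28,-8,0,0,0,-53,-16,0,0,0,-53,-16,0,0,0,-53,-16,0,0,0,-53,-16,0,0,0,-53,-16,0,0,0,-53,-16,0,0,0,-53,-16,0,0,0,-53,-16,0,0,0,-53,-16,0,0,0]' |tail -1
python3 - <<'E'
from h import *
held("lid_c");held("lid_c","scene",.003)
img,W=cloud("wrist"); m=(abs(W[...,2]-.051)<.003)&(np.hypot(W[...,0]-.396,W[...,1]+.33)<.04); print(m.sum(),fitc(W[m][:,:2]))
p=W[(W[...,2]>.1)&(np.hypot(W[...,0]-.397,W[...,1]+.327)<.04)]
h=np.histogram(p[:,2],bins=np.arange(.1,.16,.002));print(h[0])
plan((.397,-.3305,.12))
E
```

```text
gripper_width: 0.122
gripper_width: 0.122
lid_c wrist 0.9 extent [278. 249. 116. 113.] ztop 0.13494783572580257 slope [-0.007 -0.016  0.134] circ [ 0.4009 -0.3207  0.0199] off from TCP [0.0011 0.007  0.0116]
lid_c scene 0.58 extent [ 99. 210.  32.  22.] ztop 0.13219554061946776 slope [-0.284  0.075  0.133] circ [ 0.4026 -0.3235  0.02  ] off from TCP [0.0028 0.0043 0.0089]
352 (0.39134109020233154, -0.31069350242614746, 0.023046262562274933)
[   0    0    0    0    2   30  960 4572   80   24   26   35   28   55
  101  120  570 1655  132  118  115  143  156  172  148  134  101  126
  124]
t 36.6 pos [ 0.3997 -0.3278  0.1233] jaw -5.5 tilt [-0.  0.] w 0.121 F [ 0.4  0.1 -1.4] q [-0.83 -0.12  1.96  0.    1.29 -0.74]
(0.397, -0.3305, 0.12) -> [-3.  -2.4  3.3] yaw 0
```

```bash
python3 - <<'E'
from h import *
img,W=cloud("wrist"); s=status.state()["tool_pos"]
p=W[(abs(W[...,2]-.115)<.005)&(np.hypot(W[...,0]-.4,W[...,1]+.321)<.04)]
c=np.linalg.lstsq(np.c_[p[:,:2]-p[:,:2].mean(0),np.ones(len(p))],p[:,2],rcond=None)[0]
x,y,r=fitc(p[:,:2]);print(c,x,y,r,"off",x-s[0],y-s[1],c[2]-s[2])
E
```

```text
[-0.00146918 -0.00371669  0.11459211] 0.40045028924942017 -0.3216020464897156 0.030128369107842445 off 0.000754573502441791 0.006205722248380896 -0.008696531841968391
```

```bash
python3 -m crank '[-9.5,-5,5,0,0,-9.5,-5,15,0,0,-9.5,-5,30,0,0,-9.5,-5,40,0,0,-9.5,-5,46,0,0,-9.5,-5,50,0,0,-9.5,-5,53,0,0,-9.5,-5,55,0,0,-9.5,-5,56.5,0,0,-9.5,-5,56.5,0,0]'
cat > lid.py <<'E'
from h import *
img,W=cloud("wrist"); s=status.state()["tool_pos"]
p=W[(abs(W[...,2]-.0575)<.0035)&(np.hypot(W[...,0]-.395,W[...,1]+.33)<.036)]
c=np.linalg.lstsq(np.c_[p[:,:2]-p[:,:2].mean(0),np.ones(len(p))],p[:,2],rcond=None)[0]
print("disc",c.round(4),np.round(fitc(p[:,:2]),4))
held("lid_c","scene",.003); plan()
E
python3 lid.py
```

```text
time: 37.65
tool_pos: [0.3939, -0.3368, 0.0669]
tool_rot: [0.0, 0.74, 0.673, -0.0]
contact_force: [-0.1, 0.2, -0.7]
gripper_width: 0.117
disc [-0.003  -0.0074  0.0582] [ 0.3947 -0.3305  0.03  ]
lid_c scene 0.84 extent [102. 231.  25.  22.] ztop 0.07614346954835469 slope [-0.19   0.044  0.077] circ [ 0.3995 -0.3331  0.0194] off from TCP [0.0054 0.0038 0.0091]
t 37.8 pos [ 0.394  -0.3369  0.0671] jaw -5.5 tilt [ 0.0004 -0.0005] w 0.12 F [0.1 0.1 0.4] q [-0.85 -0.04  1.99 -0.    1.19 -0.76]
```

```bash
python3 -m crank '[0,0,1,0,0,0,0,1.3,0,0,0,0,1.3,0,0,0,0,1.3,0,40,0,0,1.3,0,40,0,0,1.3,0,40,0,0,-10,0,40,0,0,-40,0,40,0,0,-80,0,40,0,0,-100,0,40]'
python3 - <<'E'
exec(open("lid.py").read())
for n in ["cap_c","chamber_c","ring_c","reagent_c","rack_c","tipbox_c"]:
    for cam in ["scene"]:
        g=regions_of(cam,n)
        for k in g[:1]: print(n,round(k["confidence"],2),np.round(k["extent"]))
save("w6.png",img); i2,_=cloud("scene"); save("s2.png",i2[120:330,40:320],2.8)
E
```

```text
time: 38.8
tool_pos: [0.395, -0.3381, 0.1716]
tool_rot: [0.003, 0.74, 0.673, -0.0]
contact_force: [0.2, 0.1, 0.5]
gripper_width: 0.404
disc [ 0.     -0.0019  0.0561] [ 0.3941 -0.3307  0.0302]
lid_c scene 0.72 extent [101. 232.  31.  20.] ztop 0.07570111170974736 slope [-0.052  0.003  0.075] circ [ 0.398  -0.333   0.0197] off from TCP [ 0.0022  0.0059 -0.0966]
t 38.95 pos [ 0.3948 -0.3378  0.1695] jaw -5.5 tilt [ 0.0032 -0.0037] w 0.403 F [ 0.6  0.1 -0.2] q [-0.85 -0.16  1.92 -0.    1.37 -0.76]
chamber_c 0.73 [281. 188.  27.  17.]
ring_c 0.53 [102. 242.  35.  22.]
reagent_c 0.92 [418. 163.  30.  47.]
rack_c 0.75 [136. 351.  90.  79.]
tipbox_c 0.86 [341. 270.  69.  67.]
```

View pics/s2.png

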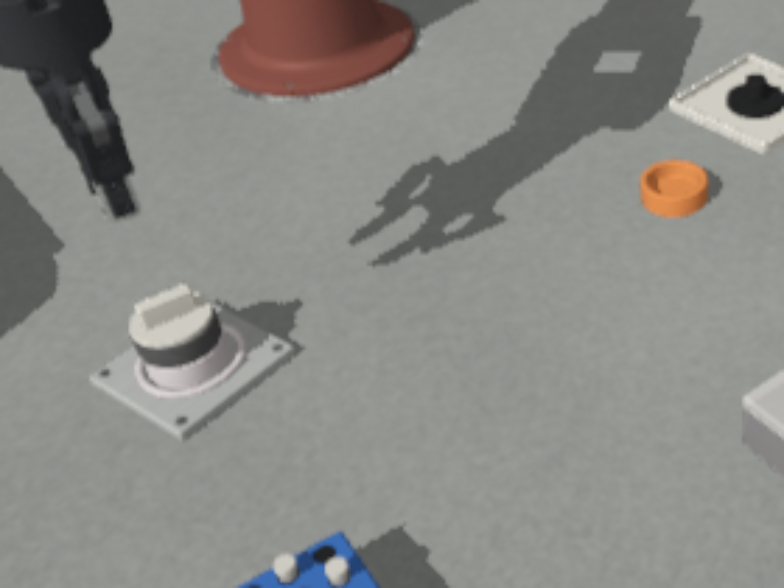

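View pics/w6.png

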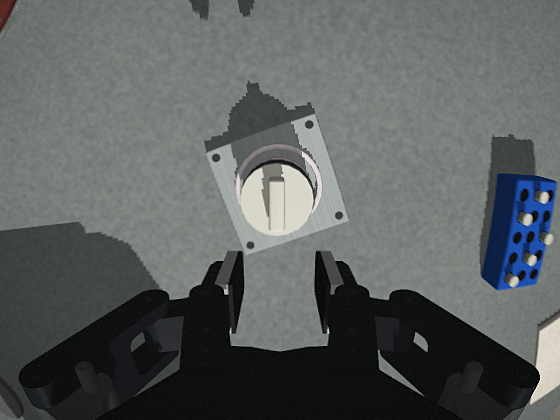

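The stack at (175,340) in the scene crop is complete and level. The cap is knob up in the tray at (755,95), and the gripper is clear. I'm handing it in.

```bash
python3 -c "
from h import *
print(order.job_done())"
```

```text
the job is handed in; nothing more can be done
None
```

The imaging chamber is built on the stage plate and handed in at about 39 s of the 144 s allowed. The hand-in reported no verdict.

- **Cap:** it lies knob up in the tray, visible in the last scene picture. The network did not find it in that last check, so its final position rests on the picture and on the earlier measurement after release.
- **Stack, in order:** after each release the wrist camera showed that part level and close to its seated height.

| Part | Top measured (mm) | Top nominal (mm) |
|---|---|---|
| Body rim | 31.7 | 32 |
| Well | 45.3 | 46 |
| Ring | 51.7 | 52 |
| Lid disc | 56.1 | 57 |

- **Centring:** each part was within about 2 mm of the one below it, except in one scene view of the well in the body (about 3.4 mm). The scene and wrist cameras generally differed by 2–4 mm, all inside the 8–9 mm limits.
- **Odd reading:** the scene camera gave a tilted handle top for the lid. I put this down to mixed points in its region, since the wrist plane fit of the disc was level.
- **Bystanders:** the bottle and tip box were found where they started. I have no starting scene reading for the rack, which the arm stayed clear of. The orange look-alike was not touched, and the gripper was well clear of everything at hand-in.

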